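# Change the drill bush in the bench jig and hold it short of its lock

## Task

Pilot drilling is finished, so change the jig over: turn the small-bore bush anticlockwise out from under the two lock screws, lift it out and slide it right down on the empty peg of the matching thin-peg row of the bush rack. Then take the large-bore bush off its thick peg, seat it fully down in the jig with its lugs between the lock screws, and turn it clockwise until its lugs point along the engraved half-way line, half way to the lock and well before the spring plunger clicks. Finish while still holding it there by its collar, so that I can try the gap under the screw heads with feeler gauges before it locks; leave the spare bush on its own peg.

Things in the scene. Friction and masses are not known exactly. Their poses are not given: they have to be found in the camera images.
- jig: Drilling jig fixed to the bench: steel base 140 x 136 mm, aluminium bush plate (110 mm along its x, 126 mm along its y, top face 65 mm above the bench) on two cheeks, a pale timber rail under the plate jutting out at both x ends. Origin: centre of the underside, on the axis of the bush hole. A bush's lugs enter along the jig's x, either way round, within about 25 degrees
- liner_mouth (a point): centre of the mouth of the jig's steel liner, on the plate's top face; hole 32 mm diameter, 28 mm deep, mouth chamfered to 38 mm. Axes as the jig's
- lock_screw (a point): top centre of one of the two lock screws, which stand 36 mm from the liner's axis at y = +36 (this one) and y = -36 mm of the jig: shoulder 8 mm diameter, head 22 mm diameter, its underside 8.5 mm and top 13.5 mm above the plate. Turning a seated bush clockwise (from above) brings its lugs under both heads from about 30 degrees after entry
- plunger (a joint): travel (m) of the spring plunger's ball, 0 = out, 0.005 = pressed in; its block (17 x 12 mm, 9 mm high over the plate) stands at x = -22, y = -37 mm of the jig. A lug meets the ball about 70 degrees clockwise from entry and clicks home at 90
- half_mark: two black engraved lines on the plate, either side of the liner, in line through its centre. Its x axis runs along them: 45 degrees clockwise (from above) from the jig's x. Origin: centre of the liner, on the plate's top face
- pilot_bush: small-bore steel bush, in the jig at the start, lugs 38 to 55 degrees clockwise of the jig's x (under the screws, not clicked, loose to turn). Origin: centre of its foot; z up its axis; x along its two lugs (same after half a turn). Shank 30 mm diameter, 28 mm long, foot chamfered. Bore 14 mm right through. 0.33 kg. Seated, its lugs rest on the plate and its foot is 28 mm below the plate's top
- pilot_bush_collar (a point): middle of the pilot bush's knurled round collar, 47 mm above its foot: the place to grip. All three bushes are alike outside: collar 40 mm diameter, 34 to 62 mm above the foot; below it two facing lugs 6 mm thick (28 to 34 mm above the foot), reaching 30 mm from the axis, each 88 degrees wide with an engraved line
- full_bush: large-bore steel bush, on a peg of the thick row at the start, at any turn about its axis. Outside shape, size, origin and axes as the pilot bush, but its bore is 22 mm; 0.27 kg
- spare_bush: another small-bore bush just like the pilot bush, on the -y peg of the thin row; stays there
- thin_row: row of the bush rack with the thin pegs: wooden batten 66 x 190 mm, 18 mm thick, fixed to the bench, with two upright wooden pegs 10 mm in diameter and 42 mm high above the batten (tapered over the last 6 mm), 104 mm apart along its y. Origin: centre of the underside
- thin_row_left (a point): foot of the empty thin peg (at the thin batten's +y end), on the batten's top face
- thick_row: the same batten with thick pegs, 18 mm in diameter; the large-bore bush stands on the peg at its -y end, foot on the batten; the +y peg is empty and too thick for a 14 mm bore. Origin: centre of the underside
Mind the look-alikes: they are no part of the job. What is shaped like the pilot_bush but black or purple is not meant.

How it is judged (in metres and radians):
On the way, in this order (a step that is already met when the one before it is completed fails the run):
1. the small-bore bush stands fully down on the empty thin peg, let go (horizontal distance between pilot_bush and thin_row_left below 0.006 m and z of pilot_bush in the frame of thin_row_left below 0.003 m and angle between pilot_bush's own z axis and vertical below 0.08 rad and contact force between the fingers and pilot_bush below 0.2 N), for 0.2 s.
2. the large-bore bush is down in the liner with its lugs between the lock screws (horizontal distance between full_bush and liner_mouth below 0.003 m and z of full_bush in the frame of liner_mouth below -0.0245 m and angle between the x axis of full_bush and the x axis of jig, either way round below 0.52 rad).
At the end, for the whole second after the job is handed in: The large-bore bush is upright in the liner within 2 mm of fully down, lugs within 12 degrees of the half-way line, at rest and gripped by the fingers with over 5 N; the small-bore bush stands fully down on the thin peg that was empty; the spare bush is still on its peg (horizontal distance between full_bush and liner_mouth below 0.0025 m and z of full_bush in the frame of liner_mouth below -0.026 m and angle between full_bush's own z axis and vertical below 0.06 rad and angle between the x axis of full_bush and the x axis of half_mark, either way round below 0.22 rad and angular speed of full_bush below 0.15 rad/s and contact force between the fingers and full_bush above 5 N and horizontal distance between pilot_bush and thin_row_left below 0.006 m and z of pilot_bush in the frame of thin_row_left below 0.003 m and angle between pilot_bush's own z axis and vertical below 0.08 rad and distance of spare_bush from where it was at the start of the episode below 0.015 m); the arm keeps its last pose, push and grip.
It fails at once if the large-bore bush is turned onto the spring plunger or clicks home in the jig (horizontal distance between full_bush and liner_mouth below 0.01 m and z of full_bush in the frame of liner_mouth below -0.02 m and angle between the x axis of full_bush and the x axis of half_mark, either way round above 0.5 rad and angle between the x axis of full_bush and the x axis of jig, either way round above 1.13 rad).
It fails at once if the spare bush is knocked or taken off its peg (distance of spare_bush from where it was at the start of the episode above 0.015 m).
It also fails if it takes over 58 s, if anything falls off the work surface, if the arm or the gripper's body presses on something with over 40 N, if the wrist force passes 120 N, or if a joint passes its speed limit or range.

## Robot

A 7-joint arm with a two-finger parallel gripper is mounted at the origin on a cart in front of the work surface, level with it; the furniture and walls round the work are solid. World frame = base frame: x ahead of the robot, y to its left, z up, the work surface at z = 0. Lengths are in mm, angles in rad, forces in N, time in s.
With the tool pointing down it reaches from about 400 to 925 mm from the base axis. Payload 4.1 kg.
Tool frame: the origin (TCP) lies midway between the tips of the shut fingers; the grasp point (between the pads) lies 19 mm behind it; z points along the fingers, y is the line along which they close (so a half turn about z gives the same grasp; the last joint's range is limited). The gripper opens to 85 mm and grips with 20 to 120 N. Pads are 22 mm wide; open, the fingers measure 114 mm over their backs; the gripper's body (76 mm by 85 mm) begins 54 mm behind the grasp point. The pads swing forward as they close: fully open they stand 13 mm farther back than shut.
Start: joints at [1.182, 0.398, 0.045, 1.537, -0.019, 1.207, -0.051], TCP at [185.781, -622.92, 231.347] pointing down, gripper open.
Joint ranges: [-2.82, 2.82], [-0.49, 2.23], [-1.37, 1.46], [0, 2.46], [-1.36, 4.5], [0.23, 2], [-2.94, 2.94]. Speed limits (rad/s): [2.57, 2.57, 3.14, 3.14, 3.14, 3.14, 3.14].

## Interface

Orientations are given as a rotation vector (axis times angle).
In Python, from workcell import bot gives the robot as it stands.
- The arm moves only by the tool tcp_steps, called after ">>>" as name([rows], argument=value, ...), one row to a line, values as JSON. Schema: {"type":"object","properties":{"steps":{"type":"array","items":{"type":"array","items":{"type":"number"},"minItems":6,"maxItems":6},"minItems":1,"maxItems":8},"aperture":{"type":"number"},"only":{"type":"string"},"quiet":{"type":"boolean"},"lines":{"type":"string"}},"required":["steps"],"additionalProperties":false}. steps is a list of rows, 1 to 8 of them, each of 6 numbers: dx, dy, dz in normalised numbers (1 is 75 cm), then a rotation vector rx, ry, rz in shares of 360 degrees (1.0 is 360 degrees); each row is the pose to reach, as a shift and turn from the pose commanded when the call began, along the tool's axes at that moment; what a row does not reach only later rows make up. A row lasts 1/8 s, in which the tool goes at most 62.5 mm and 0.188 rad, less where a joint would pass 70% of its speed; a pose out of reach is approached as far as the arm can. aperture is the finger opening in mm, set as the call begins (left out keeps the last). The fingers move at their own pace and stop on an object; the grip force is fixed at half the most. Time passes only in rows, so rows that do not move let the fingers close. The tool returns the time, the measured TCP pose, the force, the opening and the grip force at its end. only (a regular expression) keeps the lines of the reply that match it, lines (a string "A,B") keeps lines A to B, and quiet returns only ok. Shift and turn numbers lie between -1 and 1, and a call with a number outside is refused. Input that does not fit is refused with a message, and nothing moves.
- bot.sense(): the state, without advancing time (a new reading comes with each control period).
- bot.get_image(name): name is "scene" or "top" or "wrist"; returns the picture (480x640x3 uint8, red, green, blue); there is no depth.
- bot.camera_info(name): a dict with "intrinsics" (3x3 intrinsics, pixels), "xyz" and "attitude" of the camera in the world. Camera axes: x right, y down, z forward; pixel columns grow to the right and rows downward; lengths in mm; the calibration is good to about 2 mm. A picture is of the moment at which its call begins: read the wrist's pose just before it. camera_info takes no time and is no camera call; for the wrist camera it gives the pose at the moment of the call.
- bot.close_job(): hands the job in; it is judged then, once.
The state is a dict: "time_s": time; "qpos": joint angles; "qd": joint speeds; "joint_torque": joint torques, N m; "tool_pos": TCP position; "eef_rot": TCP orientation; "contact_force": force on the tool from outside, world axes, zero at the start; "torque": the same for the moment, N m; "opening": finger opening in mm; "grasp_force": force on a finger pad.
Only numpy, scipy, OpenCV 4.12 (cv2) and the standard library are available. Lean on these libraries where they do the work, as an engineer would, in place of code of your own. Each camera call takes 0.05 s, during which the arm holds its last target. There are 200 camera calls.

## Working session

There is one attempt and no reset: what is moved stays moved. The work goes in short steps, Python scripts to look and compute and a tool call to move; the robot and the scene stay as the last step left them, time stands still between calls to the robot, and variables do not carry over. Pictures are saved under pics/ and viewed, at most 10 in all, crops included, and the job is handed in when it is done.

```bash
mkdir -p pics; ls
```

Run:
```python
from workcell import bot
import cv2
for n in("scene","top"):
    i=bot.camera_info(n);print(n,i)
    cv2.imwrite(f"pics/{n}0.png",bot.get_image(n)[:,:,::-1])
print(bot.sense())
```

```text
pics
scene {'intrinsics': array([[439.56996262,   0.        , 311.99203418],
       [  0.        , 439.56996262, 235.90232799],
       [  0.        ,   0.        ,   1.        ]]), 'xyz': array([ 210.63591404, -514.96324074,  766.55124017]), 'attitude': array([-2.29109166,  0.73615155, -0.28263936])}
top {'intrinsics': array([[552.56142257,   0.        , 321.36852101],
       [  0.        , 552.56142257, 239.52934841],
       [  0.        ,   0.        ,   1.        ]]), 'xyz': array([ 466.29133214,   12.80416185, 1118.01110067]), 'attitude': array([-2.13451047,  2.19055452, -0.11034553])}
{'time_s': 0.1, 'qpos': array([ 1.1819978 ,  0.39912712,  0.04505703,  1.53775962, -0.01868491,
        1.20690826, -0.05072132]), 'qd': array([ 0.0002942 , -0.00054975,  0.00181495, -0.00160536,  0.0003356 ,
        0.00098109,  0.00061583]), 'joint_torque': array([ 4.18599273e-03, -4.76259398e+01,  1.36996429e+00, -2.54951441e+01,
        1.16778456e-02,  4.96832683e-03, -2.05103117e-05]), 'tool_pos': array([ 185.58604479, -622.34313398,  230.35940426]), 'eef_rot': array([-3.10693539e+00, -4.53492063e-01,  6.28586537e-04]), 'contact_force': array([ 0.01892748,  0.43744549, -0.57585593]), 'torque': array([-0.01886867, -0.03070545,  0.01305324]), 'grasp_force': 0.0, 'opening': 84.99588033906562}
```

View pics/scene0.png

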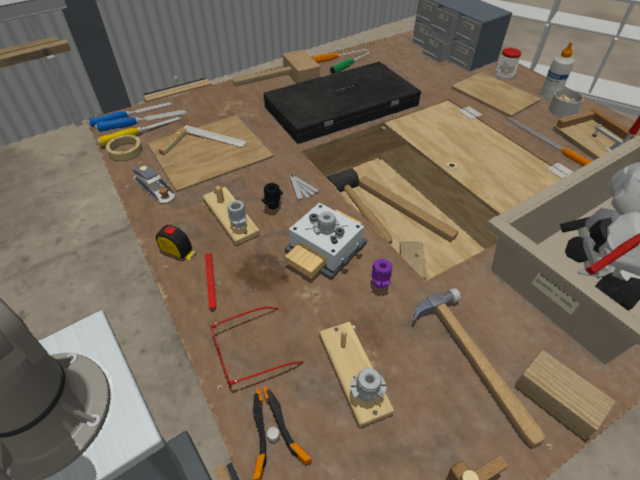

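View pics/top0.png

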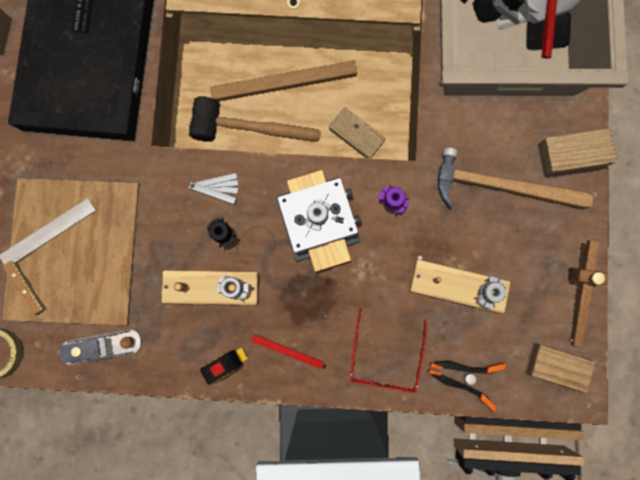

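Candidates, in top view pixels:
- Bush in the jig at (317,212): pilot.
- Steel bush at (234,288), left batten with the thicker peg at (180,287): full bush.
- Steel bush at (493,292), right batten with the thin peg at (437,281): spare.
- Black (220,232) and purple (395,198): decoys.

I'll check these in one close crop.

Run:
```python
import cv2,numpy as np
t=cv2.imread("pics/top0.png");s=cv2.imread("pics/scene0.png")
c=lambda im,x,y,w=100,h=75:cv2.resize(im[y:y+h,x:x+w],(400,300),interpolation=cv2.INTER_CUBIC)
cv2.imwrite("pics/mos.png",np.vstack([np.hstack([c(t,270,175),c(s,275,195)]),np.hstack([c(t,160,250),c(t,410,250)])]))
```

```text
(no output)
```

View pics/mos.png

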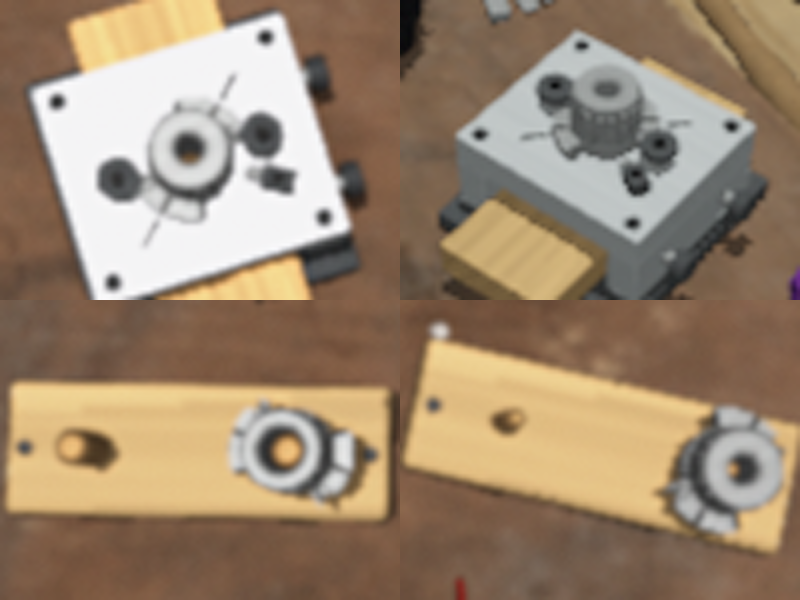

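The crops confirm it:
- **Left batten:** thick empty peg at top px (178,361/4+250≈361 tile), with the large-bore bush at tile (287,450).
- **Right batten:** thin empty peg, with the spare at tile (740,468).
- **Jig:** jig +x points up the picture, tilted about 17° anticlockwise. The plunger is lower right. The lugs lie near the half-way line.

Next I'll triangulate.

Create h.py:
```python
import numpy as np,cv2
from scipy.spatial.transform import Rotation as R
from workcell import bot
def ray(i,p):
    d=R.from_rotvec(i["attitude"]).apply(np.linalg.inv(i["intrinsics"])@[p[0],p[1],1.]);return np.array(i["xyz"]),d
def plane(i,p,z):
    o,d=ray(i,p);return o+d*(z-o[2])/d[2]
def tri(a):
    A=0;b=0
    for i,p in a:
        o,d=ray(i,p);d=d/np.linalg.norm(d);M=np.eye(3)-np.outer(d,d);A=A+M;b=b+M@o
    return np.linalg.solve(A,b)
def proj(i,P):
    c=R.from_rotvec(i["attitude"]).inv().apply(np.array(P)-i["xyz"]);q=i["intrinsics"]@c;return q[:2]/q[2]
def delta(x,y,z,yaw):
    "shift+rotvec in tool axes from commanded-ish pose (measured) to tool at xyz, pointing down, tool-y along world yaw (rad, mod pi)"
    s=bot.sense();T=R.from_rotvec(s["eef_rot"]);best=None
    for k in(0,np.pi):
        yv=np.array([np.cos(yaw+k),np.sin(yaw+k),0]);zv=np.array([0,0,-1.]);G=R.from_matrix(np.c_[np.cross(yv,zv),yv,zv])
        r=(T.inv()*G).as_rotvec()
        if best is None or np.linalg.norm(r)<np.linalg.norm(best):best=r
    return np.round(T.inv().apply(np.array([x,y,z])-s["tool_pos"]),1),np.round(best,3)
```

Run:
```python
from h import *
t=bot.camera_info("top");s=bot.camera_info("scene")
T=lambda x,y,ox,oy:(ox+x/4-.375,oy+y/4-.375)
pil=T(190,146,270,175);full=T(285,451,160,175);sp=T(741,468,310,175)
print("pilot z99",plane(t,pil,99),"tri",tri([(t,pil),(s,T(607,88,175,195))]))
print("full z80",plane(t,full,80),"tri",tri([(t,full),(s,(237,206))]))
print("spare",plane(t,sp,80),tri([(t,sp),(s,(370,376))]))
print("thin peg top",plane(t,T(514,414,310,175),60),"base",plane(t,T(500,426,310,175),18))
L=[T(120,178,270,175),T(263,135,270,175)];S=[T(554,90,175,195),T(659,147,175,195)]
for a,b in zip(L,S):print("screw z78.5",plane(t,a,78.5),tri([(t,a),(s,b)]))
a,b=[plane(t,T(*p,270,175),65) for p in((147,245),(235,75))];print("half mark",np.degrees(np.arctan2(*(b-a)[1::-1])),(a+b)/2)
a,b=[plane(t,T(*p,310,175),18) for p in((403,466),(775,552))];print("thin row",np.degrees(np.arctan2(*(b-a)[1::-1])))
q=bot.sense();print(R.from_rotvec(q["eef_rot"]).as_matrix().round(2));w=bot.camera_info("wrist");print(w, R.from_rotvec(w["attitude"]).as_matrix().round(2))
```

```text
pilot z99 [630.65891675  24.43095745  99.        ] tri [629.45316249  24.9360676  100.73417737]
full z80 [493.51816491 189.83845818  80.        ] tri [494.57044599 189.05722443  81.59983637]
spare [ 472.95685497 -303.19353834   80.        ] [ 473.11748597 -302.11495805   83.95376656]
thin peg top [ 501.47368384 -202.79366142   60.        ] base [ 497.11512078 -204.13803552   18.        ]
screw z78.5 [619.47956944  58.29568033  78.5       ] [618.41874296  58.85144723  78.68728225]
screw z78.5 [638.33041253 -10.19844624  78.5       ] [638.02733573 -10.03562595  78.70700433]
half mark -28.5584874490971 [629.47678013  24.41582289  65.        ]
thin row -104.49678806632286
[[ 0.96  0.29 -0.  ]
 [ 0.29 -0.96  0.  ]
 [-0.   -0.   -1.  ]]
{'intrinsics': array([[389.3235838 ,   0.        , 314.66810964],
       [  0.        , 389.3235838 , 246.22385083],
       [  0.        ,   0.        ,   1.        ]]), 'xyz': array([ 259.63742069, -600.22911579,  373.58527557]), 'attitude': array([ 2.31570902, -1.72552202, -0.26486655])} [[ 0.29 -0.91 -0.29]
 [-0.96 -0.27 -0.08]
 [-0.    0.3  -0.95]]
```

Run:
```python
from h import *
print(delta(620,24,230,np.radians(-6)))
```

```text
(array([ 601. , -495.2,    1.2]), array([-2.000e-03, -1.000e-03, -1.176e+00]))
```

Units first: shifts go in shares of 75 cm and turns go in shares of 360 degrees. So 420 mm / 750 = 0.56, 375 mm / 750 = 0.5, -1.17 rad / 6.2832 = -0.1862.

>>> tcp_steps([
  [0.08,-0.0667,0,0,0,-0.0286],
  [0.16,-0.1333,0,0,0,-0.0573],
  [0.24,-0.2,0,0,0,-0.0859],
  [0.3067,-0.2533,0,0,0,-0.1114],
  [0.3733,-0.3067,0,0,0,-0.1353],
  [0.44,-0.36,0,0,0,-0.1592],
  [0.5,-0.412,0,0,0,-0.1751],
  [0.56,-0.46,0,0,0,-0.1862],
])

```text
time_s: 1.1
tool_pos: [465.7, -206.6, 231.2]
eef_rot: [2.339, 2.097, -0.001]
contact_force: [0.9, -0.8, 0.1]
opening: 85.4
grasp_force: 0.0
```

```bash
python3 -c "
from h import *
print(delta(620,24,230,np.radians(-6)))"
```

```text
(array([245.9, 128.3,   1.1]), array([-0.   ,  0.   , -0.004]))
```

Converted, 246 mm / 750 = 0.328, 200 mm / 750 = 0.2667.

>>> tcp_steps([
  [0.0667,0.0347,0,0,0,0],
  [0.1333,0.0693,0,0,0,0],
  [0.2,0.104,0,0,0,0],
  [0.2667,0.1387,0,0,0,0],
  [0.328,0.1707,0,0,0,0],
  [0.328,0.1707,0,0,0,0],
  [0.328,0.1707,0,0,0,0],
])

```text
time_s: 1.98
tool_pos: [619.1, 21.2, 230.6]
eef_rot: [-2.341, -2.094, 0.003]
contact_force: [-0.5, 0.2, 0.4]
opening: 85.3
grasp_force: 0.0
```

Run:
```python
from h import *
i=bot.camera_info("wrist");im=bot.get_image("wrist");cv2.imwrite("pics/w1.png",im[:,:,::-1])
np.save("w1.npy",i,allow_pickle=True);print(bot.sense()["tool_pos"],delta(600,24,230,-.105))
for P in([630,24.5,99],[619,58.5,78.5],[638,-10,78.5],[630,24.5,65]):print(proj(i,P))
```

```text
[619.0054864   20.25070407 230.70445543] (array([  1.6, -19.3,   0.7]), array([-0.001,  0.002, -0.008]))
[327.98823136 228.29449363]
[308.06410877 179.5407487 ]
[341.38306765 261.93106515]
[326.65125352 217.57978113]
```

View pics/w1.png

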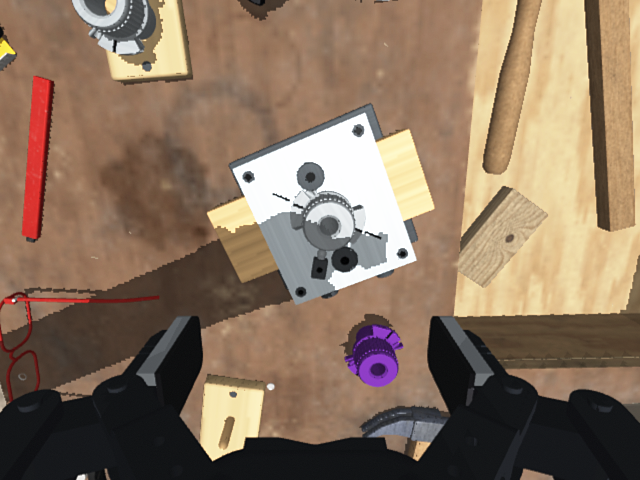

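The wrist view shows the jig bush top at (328,228), the screws at (310,177) and (344,261), and half-mark lines from (273,195) to (380,238). I'll enlarge it to read the lug lines.

Run:
```python
import cv2
im=cv2.imread("pics/w1.png")[155:275,260:400];im=cv2.convertScaleAbs(im,alpha=1.3,beta=20) if 0 else im
cv2.imwrite("pics/w1c.png",cv2.resize(im,(700,600),interpolation=cv2.INTER_CUBIC))
```

```text
(no output)
```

View pics/w1c.png

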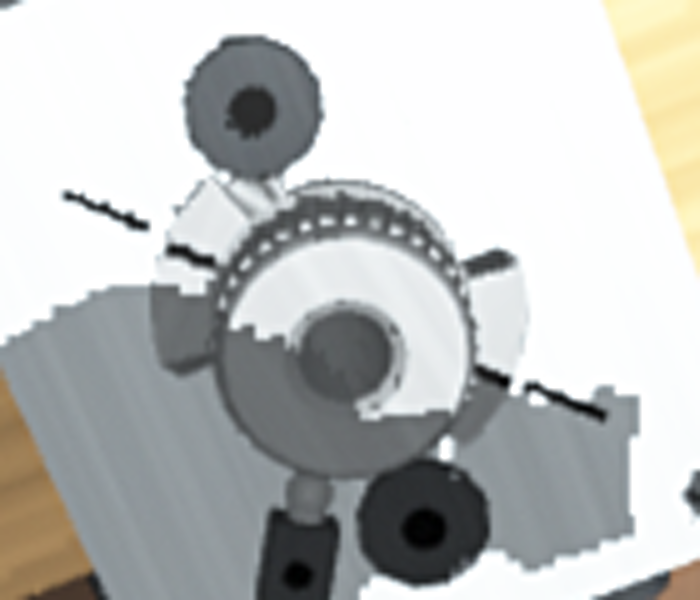

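The lug lines run from (190,255) to (493,376) in the crop, nearly on the half mark (66,193)–(605,414). The screws are at (254,108) and (424,522), the top rim centre at (345,355).

Run:
```python
from h import *
w=np.load("w1.npy",allow_pickle=True).item();t=bot.camera_info("top")
c=lambda x,y:(260+x/5-.4,155+y/5-.4)
an=lambda a,b:np.degrees(np.arctan2(*(b-a)[1::-1]))
a,b=plane(w,c(66,193),65),plane(w,c(605,414),65);print("half",an(a,b),(a+b)/2)
a,b=plane(w,c(190,255),71),plane(w,c(493,376),71);print("lug",an(a,b),(a+b)/2)
a,b=plane(w,c(254,108),78.5),plane(w,c(424,522),78.5);print("screws",a,b,an(b,a)-90,(a+b)/2)
print("top z99",plane(w,c(345,355),99),tri([(w,c(345,355)),(t,(317.1,211.1))]))
print(delta(630,24.5,110,np.radians(-4)))
```

```text
half -29.036061167438977 [630.9521034   25.98022001  65.        ]
lug -28.535269022521764 [631.16986103  25.59752115  71.        ]
screws [621.0365046  60.7880817  78.5      ] [640.6339756   -7.77896075  78.5       ] 15.950716663750498 [630.8352401   26.50456048  78.5       ]
top z99 [630.64644742  26.4659187   99.        ] [631.12944974  24.78886472  93.57499362]
(array([  5.7,  10.6, 120.7]), array([-0.001,  0.002, -0.043]))
```

Converted, 157 mm / 750 = 0.2093, 150 mm / 750 = 0.2, -0.04 rad / 6.2832 = -0.0064.

>>> tcp_steps([
  [0.0067,0.0147,0.0533,0,0,-0.0064],
  [0.0067,0.0153,0.12,0,0,-0.0064],
  [0.0067,0.0153,0.1733,0,0,-0.0064],
  [0.0067,0.0153,0.2,0,0,-0.0064],
  [0.0067,0.0153,0.2093,0,0,-0.0064],
  [0.0067,0.0153,0.2093,0,0,-0.0064],
])

```text
time_s: 2.78
tool_pos: [632.3, 25.4, 75.3]
eef_rot: [2.299, 2.14, 0.002]
contact_force: [0.6, 0.2, -0.1]
opening: 85.4
grasp_force: 0.0
```

```bash
python3 -c "
from h import *
print(delta(630.5,25.3,73,np.radians(-4)))"
```

```text
(array([-0.2, -1.8,  2.3]), array([ 0.002,  0.   , -0.002]))
```

Converted, -1.5 mm / 750 = -0.002.

>>> tcp_steps([
  [0,-0.002,0.002,0,0,0],
  [0,-0.002,0.002,0,0,0],
  [0,-0.002,0.002,0,0,0],
  [0,-0.002,0.002,0,0,0],
  [0,-0.002,0.002,0,0,0],
  [0,-0.002,0.002,0,0,0],
], aperture=30)

```text
time_s: 3.52
tool_pos: [630.8, 26.0, 74.0]
eef_rot: [2.298, 2.141, 0.001]
contact_force: [-0.5, -0.7, 6.0]
opening: 37.9
grasp_force: 61.2
```

Converted, -0.78 rad / 6.2832 = -0.1241.

>>> tcp_steps([
  [0,0,0,0,0,-0.0255],
  [0,0,0,0,0,-0.0509],
  [0,0,0,0,0,-0.0764],
  [0,0,0,0,0,-0.1019],
  [0,0,0,0,0,-0.1241],
  [0,0,0,0,0,-0.1241],
  [0,0,0,0,0,-0.1241],
])

```text
time_s: 4.4
tool_pos: [630.5, 25.6, 73.9]
eef_rot: [1.311, 2.854, -0.001]
contact_force: [-1.4, -1.1, 5.6]
opening: 38.6
grasp_force: 61.3
```

```bash
python3 -c "
from h import *
print(bot.sense()['torque'],delta(630.5,25.3,73,np.radians(41)))"
```

```text
[-0.18211475  0.3988539   0.13751534] (array([-0.2, -0.2,  0.9]), array([ 0.   ,  0.001, -0.006]))
```

Converted, -75 mm / 750 = -0.1, -60 mm / 750 = -0.08.

>>> tcp_steps([
  [0,0,-0.0107,0,0,0],
  [0,0,-0.0267,0,0,0],
  [0,0,-0.0533,0,0,0],
  [0,0,-0.08,0,0,0],
  [0,0,-0.1,0,0,0],
  [0,0,-0.1,0,0,0],
])

```text
time_s: 5.15
tool_pos: [631.3, 26.1, 149.8]
eef_rot: [1.311, 2.852, 0.002]
contact_force: [-0.8, 0.2, -3.3]
opening: 37.8
grasp_force: 60.7
```

Run:
```python
from h import *
cv2.imwrite("pics/t1.png",bot.get_image("top")[:,:,::-1]);cv2.imwrite("pics/w2.png",bot.get_image("wrist")[:,:,::-1])
print(delta(499,-202,148,np.radians(-14.5)),delta(499,-202,148,np.radians(20)))
```

```text
(array([-8.760e+01, -2.475e+02, -2.000e-01]), array([-0.001,  0.   ,  0.962])) (array([-8.760e+01, -2.475e+02, -2.000e-01]), array([-0.001,  0.   ,  0.36 ]))
```

Converted, -272 mm / 750 = -0.3627, -265 mm / 750 = -0.3533, 0.96 rad / 6.2832 = 0.1528.

```bash
python3 -c "
from h import *
print(delta(493,-226,150,np.radians(-14.5)))"
```

```text
(array([-101.9, -267.7,   -2.2]), array([-0.001,  0.   ,  0.962]))
```

>>> tcp_steps([
  [-0.02,-0.0667,0,0,0,0.0255],
  [-0.044,-0.1333,0,0,0,0.0541],
  [-0.0667,-0.2,0,0,0,0.0828],
  [-0.088,-0.2667,0,0,0,0.1082],
  [-0.1067,-0.3267,0,0,0,0.1337],
  [-0.1227,-0.3533,0,0,0,0.1528],
  [-0.1307,-0.3627,0,0,0,0.1528],
  [-0.1307,-0.3627,0,0,0,0.1528],
])

```text
time_s: 6.25
tool_pos: [487.7, -225.2, 147.4]
eef_rot: [-2.48, -1.928, -0.0]
contact_force: [-0.5, 1.2, -2.6]
opening: 38.0
grasp_force: 61.2
```

Run:
```python
from h import *
print(bot.sense()["tool_pos"])
i=bot.camera_info("wrist");im=bot.get_image("wrist");cv2.imwrite("pics/w3.png",im[:,:,::-1])
np.save("w3.npy",i,allow_pickle=True)
for P in([499,-202,60],[499,-202,18]):print(proj(i,P))
```

```text
[ 487.6982675  -225.22482204  147.36886143]
[322.05331613 214.11664412]
[320.96307385 201.11498632]
```

View pics/w3.png

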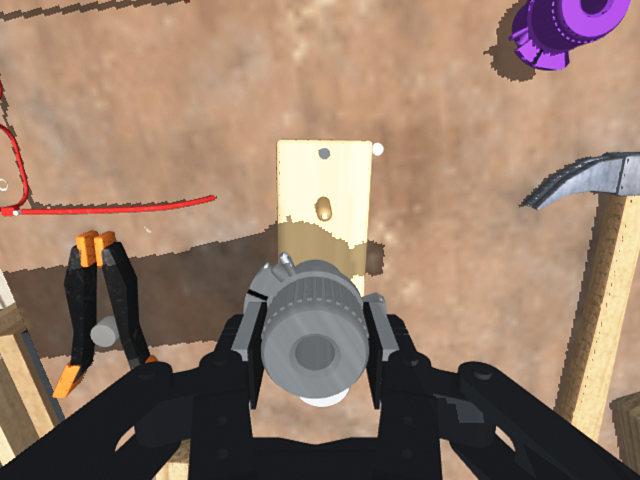

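The wrist view shows the peg tip at about (324,213), its foot at (323,201), and the held bush's rim centre at (315,353), which is close to the prediction.

Run:
```python
from h import *
w=np.load("w3.npy",allow_pickle=True).item();t=bot.camera_info("top")
p=plane(w,(324,213),60);print(p,plane(w,(323,201),18),tri([(w,(324,213)),(t,(310+514/4-.4,175+414/4-.4))]))
s=bot.sense();b=plane(w,(315,353),172.4);print("bush",b,"tcp",s["tool_pos"])
print(delta(500,-201.5,147,np.radians(-14.5)))
```

```text
[ 500.30683818 -201.62141803   60.        ] [ 500.41746454 -202.27610624   18.        ] [ 500.89120959 -199.25671685   73.82150567]
bush [ 488.78007994 -224.368535    172.4       ] tcp [ 488.03757072 -224.28180535  147.46623265]
(array([25. ,  6. ,  0.5]), array([-0.   , -0.001,  0.005]))
```

Converted, 38 mm / 750 = 0.0507, 25 mm / 750 = 0.0333.

>>> tcp_steps([
  [0.0333,0.008,0,0,0,0],
  [0.0333,0.008,0,0,0,0],
  [0.0333,0.008,0.0267,0,0,0],
  [0.0333,0.008,0.0507,0,0,0],
  [0.0333,0.008,0.0507,0,0,0],
  [0.0333,0.008,0.0507,0,0,0],
])

```text
time_s: 7.05
tool_pos: [499.9, -202.9, 110.0]
eef_rot: [2.481, 1.926, 0.001]
contact_force: [0.1, 0.8, -3.0]
opening: 38.2
grasp_force: 61.2
```

```bash
python3 -c "
from h import *
print(delta(499.8,-201.7,58,np.radians(-14.5)))"
```

```text
(array([ 1.2, -0.4, 52. ]), array([ 0.   , -0.   ,  0.002]))
```

Converted, 53.5 mm / 750 = 0.0713, 50 mm / 750 = 0.0667.

>>> tcp_steps([
  [0.0013,-0.0005,0.016,0,0,0],
  [0.0013,-0.0005,0.0293,0,0,0],
  [0.0013,-0.0005,0.0427,0,0,0],
  [0.0013,-0.0005,0.056,0,0,0],
  [0.0013,-0.0005,0.0667,0,0,0],
  [0.0013,-0.0005,0.0713,0,0,0],
  [0.0013,-0.0005,0.0713,0,0,0],
])

```text
time_s: 7.92
tool_pos: [499.3, -201.8, 56.1]
eef_rot: [-2.482, -1.926, 0.0]
contact_force: [-0.4, 0.1, -2.5]
opening: 38.2
grasp_force: 61.3
```

Converted, 0.5 mm / 750 = 0.0007.

>>> tcp_steps([
  [0,0,0.0007,0,0,0],
  [0,0,0.0007,0,0,0],
  [0,0,0.0007,0,0,0],
  [0,0,0.0007,0,0,0],
  [0,0,0.0007,0,0,0],
], aperture=75)

```text
time_s: 8.55
tool_pos: [499.4, -201.9, 55.9]
eef_rot: [2.482, 1.926, -0.0]
contact_force: [0.1, 0.2, 0.0]
opening: 74.9
grasp_force: 0.0
```

>>> tcp_steps([
  [0,0,-0.0267,0,0,0],
  [0,0,-0.0667,0,0,0],
  [0,0,-0.12,0,0,0],
  [0,0,-0.1733,0,0,0],
  [0,0,-0.2,0,0,0],
  [0,0,-0.2,0,0,0],
])

```text
time_s: 9.3
tool_pos: [500.5, -202.2, 207.4]
eef_rot: [2.479, 1.924, 0.002]
contact_force: [0.2, -0.3, -0.1]
opening: 74.6
grasp_force: 0.0
```

Run:
```python
from h import *
i=bot.camera_info("wrist");im=bot.get_image("wrist")
s=bot.sense();print(s["tool_pos"])
q=proj(i,[500,-202,80]);print(q);x,y=np.int32(q)
c=im[max(y-60,0):y+60,x-80:x+80];a=cv2.resize(c,(800,600))[:,:,::-1]
cv2.imwrite("pics/w4.png",a)
print(delta(480,188,205,np.radians(0)))
```

```text
[ 499.39381681 -201.94253734  205.86040791]
[312.11927948 235.91418253]
(array([ 372.9, -115.6,    0.6]), array([ 0.001,  0.001, -0.251]))
```

View pics/w4.png

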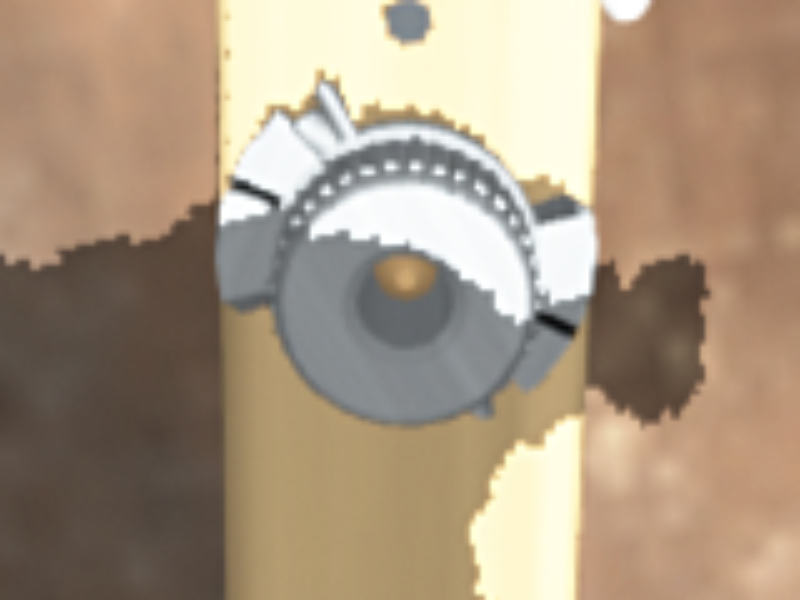

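The bush is square over the peg: the peg tip is visible in the bore, and the rim centre (405,300 in the crop) sits where a seated bush should be. Next is the full bush.

Converted, 368 mm / 750 = 0.4907, 300 mm / 750 = 0.4, -0.25 rad / 6.2832 = -0.0398.

>>> tcp_steps([
  [0.0667,-0.0187,0,0,0,-0.0095],
  [0.1333,-0.0373,0,0,0,-0.0191],
  [0.2,-0.056,0,0,0,-0.0286],
  [0.2667,-0.0747,0,0,0,-0.0398],
  [0.3333,-0.0933,0,0,0,-0.0398],
  [0.4,-0.112,0,0,0,-0.0398],
  [0.46,-0.128,0,0,0,-0.0398],
  [0.4907,-0.1373,0,0,0,-0.0398],
])

```text
time_s: 10.35
tool_pos: [489.4, 183.0, 204.2]
eef_rot: [-2.216, -2.223, 0.002]
contact_force: [-0.3, -1.2, -0.5]
opening: 75.4
grasp_force: 0.0
```

>>> tcp_steps([
  [0,0,0,0,0,0],
  [0,0,0,0,0,0],
])

```text
time_s: 10.6
tool_pos: [490.7, 178.4, 204.6]
eef_rot: [-2.224, -2.219, 0.004]
contact_force: [-0.2, -0.6, -0.2]
opening: 75.2
grasp_force: 0.0
```

Run:
```python
from h import *
s=bot.sense();i=bot.camera_info("wrist");im=bot.get_image("wrist");cv2.imwrite("pics/w5full.png",im[:,:,::-1])
np.save("w5.npy",i,allow_pickle=True);print(s["tool_pos"],R.from_rotvec(s["eef_rot"]).as_matrix()[:,1])
q=proj(i,[494,189.5,80]);x,y=np.int32(q);print(q,x-70,y-52)
cv2.imwrite("pics/w5.png",cv2.resize(im[y-52:y+53,x-70:x+70],(700,525),interpolation=cv2.INTER_CUBIC)[:,:,::-1])
```

```text
[490.65006257 178.42245629 204.59569063] [ 0.99999538 -0.00226971 -0.00202094]
[318.30622397 221.57272387] 248 169
```

View pics/w5.png

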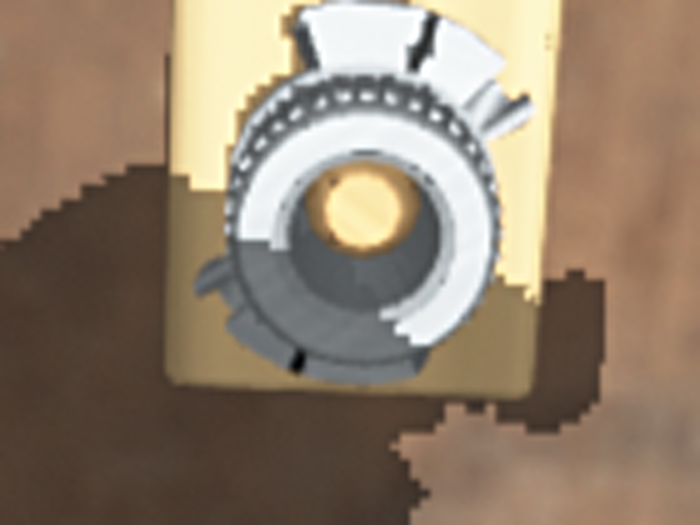

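The lug lines are at about (424,42) and (298,360) in the crop, the rim centre at (365,234), and the wide bore with the thick peg inside is visible.

Run:
```python
from h import *
w=np.load("w5.npy",allow_pickle=True).item();t=bot.camera_info("top")
c=lambda x,y:(248+x/5-.4,169+y/5-.4)
an=lambda a,b:np.degrees(np.arctan2(*(b-a)[1::-1]))
ce=plane(w,c(365,234),80);print("centre",ce,tri([(w,c(365,234)),(t,(160+285/4-.4,175+451/4-.4))]),"pegtop",plane(w,c(364,209),60))
o=plane(w,c(433,14),52);i=plane(w,c(415,70),52);b=plane(w,c(298,357),52)
print(o,i,b);print("line",an(i,o),"ends",an(b,o),"centre",an(ce,o),an(b,ce))
```

```text
centre [495.61128004 193.95950048  80.        ] [494.7957047  191.619599    69.67753805] pegtop [495.72836904 193.21041297  60.        ]
[506.13371064 221.29079172  52.        ] [503.51425225 212.91174243  52.        ] [485.4253192  167.60301049  52.        ]
line 72.6397117512848 ends 68.90743080224946 centre 68.94350715831486 68.87003865227497
```

The arm was still swinging when I took that picture, so I'll repeat the fix now that it's settled, using template matching on the rim.

Run:
```python
from h import *
old=cv2.imread("pics/w5full.png");T=old[165:265,255:385]
t=bot.camera_info("top")
for k in range(2):
    s=bot.sense();w=bot.camera_info("wrist");im=bot.get_image("wrist")[:,:,::-1]
    r=cv2.matchTemplate(np.ascontiguousarray(im),T,cv2.TM_SQDIFF);p=cv2.minMaxLoc(r)[2];d=np.array(p)-[255,165]
    px=np.array([248+365/5-.4,169+234/5-.4])+d
    print(s["tool_pos"],np.abs(s["qd"]).max(),d,plane(w,px,80),proj(w,[495,190,80]),px,proj(t,[495.5,193,80]))
```

```text
[490.89466362 178.13624674 204.82717839] 0.007138667292734548 [ 0 -1] [495.94428629 194.33200092  80.        ] [319.25636812 220.40084032] [320.6 214.4] [229.18243626 286.35799719]
[491.06784328 178.13421025 205.08985905] 0.006227830089842841 [-1  0] [495.46985091 193.60554898  80.        ] [318.9353649  220.38516191] [319.6 215.4] [229.18243626 286.35799719]
```

Converted, 95 mm / 750 = 0.1267, 80 mm / 750 = 0.1067, -1.44 rad / 6.2832 = -0.2292.

```bash
python3 -c "
from h import *
print(delta(495.5,192,110,np.radians(89)),bot.sense()['qpos'])"
```

```text
(array([13.8,  4.3, 95.3]), array([-1.000e-03,  0.000e+00, -1.557e+00])) [ 0.23367676  0.26124036 -0.77820164  1.85376286  0.20464543  1.10919621
 -0.62323692]
```

>>> tcp_steps([
  [0.0067,0.002,0.0067,0,0,-0.0286],
  [0.0107,0.004,0.0267,0,0,-0.0573],
  [0.018,0.006,0.0533,0,0,-0.0859],
  [0.018,0.006,0.08,0,0,-0.1146],
  [0.018,0.006,0.1067,0,0,-0.1432],
  [0.018,0.006,0.1267,0,0,-0.1719],
  [0.018,0.006,0.1267,0,0,-0.2005],
  [0.018,0.006,0.1267,0,0,-0.2292],
], aperture=80)

```text
time_s: 11.75
tool_pos: [495.7, 192.3, 110.4]
eef_rot: [-0.201, -3.135, 0.001]
contact_force: [0.5, 0.2, 0.6]
opening: 80.1
grasp_force: 0.0
```

>>> tcp_steps([
  [0,0,0,0,0,-0.0175],
  [0,0,0,0,0,-0.0175],
])

```text
time_s: 12.0
tool_pos: [495.8, 192.5, 110.5]
eef_rot: [-0.039, -3.141, 0.001]
contact_force: [0.9, -0.2, 0.0]
opening: 79.7
grasp_force: 0.0
```

```bash
python3 -c "
from h import *
print(delta(495.5,192,55.5,np.radians(89)),bot.sense()['qpos'])"
```

```text
(array([ 0.3, -0.5, 55. ]), array([-0.   , -0.   , -0.008])) [ 0.36866387  0.50111006 -1.04064258  1.92583581  0.51164186  1.00955689
  0.64212698]
```

Converted, 54.5 mm / 750 = 0.0727, 52 mm / 750 = 0.0693.

>>> tcp_steps([
  [0,-0.0007,0.0267,0,0,0],
  [0,-0.0007,0.0533,0,0,0],
  [0,-0.0007,0.0693,0,0,0],
  [0,-0.0007,0.0727,0,0,0],
  [0,-0.0007,0.0727,0,0,0],
])

```text
time_s: 12.62
tool_pos: [495.5, 193.5, 56.2]
eef_rot: [-0.034, -3.141, -0.0]
contact_force: [0.8, -0.0, -0.1]
opening: 79.9
grasp_force: 0.0
```

>>> tcp_steps([
  [0,0,0,0,0,0],
  [0,0,0,0,0,0],
  [0,0,0,0,0,0],
  [0,0,0,0,0,0],
  [0,0,0,0,0,0],
  [0,0,0,0,0,0],
], aperture=30)

```text
time_s: 13.38
tool_pos: [495.9, 193.1, 57.0]
eef_rot: [0.034, 3.14, -0.001]
contact_force: [-1.3, -1.8, 6.1]
opening: 37.8
grasp_force: 59.9
```

Converted, -93 mm / 750 = -0.124, -80 mm / 750 = -0.1067.

>>> tcp_steps([
  [0,0,-0.0133,0,0,0],
  [0,0,-0.04,0,0,0],
  [0,0,-0.0733,0,0,0],
  [0,0,-0.1067,0,0,0],
  [0,0,-0.124,0,0,0],
  [0,0,-0.124,0,0,0],
  [0,0,-0.124,0,0,0],
])

```text
time_s: 14.25
tool_pos: [494.9, 192.6, 148.5]
eef_rot: [-0.034, -3.14, 0.001]
contact_force: [-0.2, -0.0, -2.7]
opening: 37.9
grasp_force: 60.8
```

```bash
python3 -c "
from h import *
print(delta(630.5,25.5,148,np.radians(36)), delta(600,48,148,np.radians(36)))"
```

```text
(array([-139.2, -164.1,    0.5]), array([-0.001, -0.001,  0.921])) (array([-108.2, -142.3,    0.5]), array([-0.001, -0.001,  0.921]))
```

Converted, -184 mm / 750 = -0.2453, -153 mm / 750 = -0.204, 0.92 rad / 6.2832 = 0.1464.

>>> tcp_steps([
  [-0.04,-0.048,0,0,0,0.0239],
  [-0.0827,-0.0987,0,0,0,0.0509],
  [-0.1253,-0.1493,0,0,0,0.0796],
  [-0.1653,-0.1973,0,0,0,0.1066],
  [-0.1933,-0.232,0,0,0,0.1321],
  [-0.204,-0.2453,0,0,0,0.1464],
  [-0.204,-0.2453,0,0,0,0.1464],
  [-0.204,-0.2453,0,0,0,0.1464],
])

```text
time_s: 15.25
tool_pos: [643.4, 7.2, 148.5]
eef_rot: [-1.42, -2.8, 0.0]
contact_force: [0.1, 0.2, -3.1]
opening: 37.9
grasp_force: 60.9
```

>>> tcp_steps([
  [0,0,0,0,0,0],
  [0,0,0,0,0,0],
])

```text
time_s: 15.5
tool_pos: [644.1, 6.6, 149.3]
eef_rot: [-1.423, -2.801, 0.0]
contact_force: [-0.6, -0.7, -2.9]
opening: 38.0
grasp_force: 60.9
```

Run:
```python
from h import *
s=bot.sense();i=bot.camera_info("wrist");im=bot.get_image("wrist");cv2.imwrite("pics/w6full.png",im[:,:,::-1])
np.save("w6.npy",i,allow_pickle=True);print(s["tool_pos"],s["qpos"])
print(proj(i,[630.8,25.5,65]),proj(i,np.r_[s["tool_pos"][:2],s["tool_pos"][2]+25]))
cv2.imwrite("pics/w6.png",cv2.resize(im[130:430,160:480],(800,600)[:2],fx=0,fy=0,interpolation=cv2.INTER_CUBIC)[:,:,::-1] if 0 else cv2.resize(im[140:430,160:480],(640,580),interpolation=cv2.INTER_CUBIC)[:,:,::-1])
```

```text
[644.12339384   6.56993287 149.32032949] [ 0.47005108  0.55648572 -0.77028132  1.62394769  0.41812242  1.13341257
  0.2254596 ]
[313.53586189 217.2307726 ] [311.7113094  353.66091913]
```

View pics/w6.png

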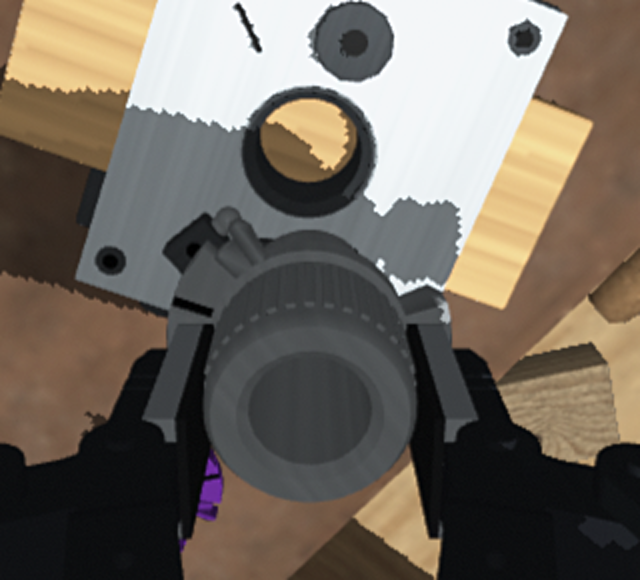

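The liner mouth is centred at about (309,152) in the crop, the held bush's rim at (310,412), and a lug line at (192,305).

Run:
```python
from h import *
w=np.load("w6.npy",allow_pickle=True).item();c=lambda x,y:(160+x/2-.25,140+y/2-.25)
s=bot.sense();z=s["tool_pos"][2]
m=plane(w,c(309,152),65);print("mouth",m)
for h in(24,26):
    b=plane(w,c(310,412),z+h);print("bush",b,"tcp",s["tool_pos"])
print("screw",plane(w,c(353,41),78.5))
a=plane(w,c(180,299),z-2);a2=plane(w,c(210,312),z-2);d=a-a2;print("line",np.degrees(np.arctan2(d[1],d[0])),"lug",np.degrees(np.arctan2(*(a-b)[1::-1])),np.degrees(np.arctan2(*(a-np.r_[s["tool_pos"][:2],0])[1::-1])))
print("tool axis",R.from_rotvec(s["eef_rot"]).as_matrix()[:2,:2])
print(delta(*(s["tool_pos"][:2]+(m-b)[:2]),z,np.radians(36)))
```

```text
mouth [630.61100132  26.48449     65.        ]
bush [643.48379625   9.24283367 173.3439837 ] tcp [644.23128665   6.39430016 149.3439837 ]
bush [642.75313547  10.24160218 175.3439837 ] tcp [644.23128665   6.39430016 149.3439837 ]
screw [620.33826335  60.70073092  78.5       ]
line -169.60595480866036 lug -162.26707014813437 -170.64065477313076
tool axis [[-0.58928295  0.80792673]
 [ 0.80792673  0.58928295]]
(array([20.3, -0.2, -0. ]), array([-0.   ,  0.   ,  0.002]))
```

Converted, 37 mm / 750 = 0.0493, 21.5 mm / 750 = 0.0287.

>>> tcp_steps([
  [0.016,0,0,0,0,0],
  [0.0287,0,0,0,0,0],
  [0.0287,0,0.016,0,0,0],
  [0.0287,0,0.036,0,0,0],
  [0.0287,0,0.0493,0,0,0],
  [0.0287,0,0.0493,0,0,0],
  [0.0287,0,0.0493,0,0,0],
])

```text
time_s: 16.42
tool_pos: [632.2, 23.3, 112.4]
eef_rot: [1.425, 2.799, 0.001]
contact_force: [-0.1, 0.4, -3.1]
opening: 37.4
grasp_force: 60.8
```

```bash
python3 -c "
from h import *
print(delta(631.4,23.9,75,np.radians(36)))"
```

```text
(array([ 1. , -0.3, 37.4]), array([0.001, 0.   , 0.001]))
```

Converted, 16 mm / 750 = 0.0213, 12 mm / 750 = 0.016.

>>> tcp_steps([
  [0,0,0.008,0,0,0],
  [0,0,0.016,0,0,0],
  [0,0,0.0213,0,0,0],
  [0,0,0.0213,0,0,0],
])

```text
time_s: 16.92
tool_pos: [631.3, 23.5, 95.7]
eef_rot: [-1.424, -2.799, 0.001]
contact_force: [-1.6, 1.3, -2.9]
opening: 38.0
grasp_force: 60.9
```

Converted, 19 mm / 750 = 0.0253, 17 mm / 750 = 0.0227.

>>> tcp_steps([
  [0,0,0.008,0,0,0],
  [0,0,0.016,0,0,0],
  [0,0,0.0227,0,0,0],
  [0,0,0.0253,0,0,0],
  [0,0,0.0253,0,0,0],
])

```text
time_s: 17.55
tool_pos: [631.5, 23.5, 76.8]
eef_rot: [-1.425, -2.799, 0.0]
contact_force: [-1.7, 2.8, -3.9]
opening: 38.3
grasp_force: 60.8
```

```bash
python3 -c "
from h import *
print(bot.sense()['contact_force'],bot.sense()['torque'])"
```

```text
[-1.70140668  2.80371436 -3.90149025] [0.44747153 0.30569088 0.02799623]
```

Converted, 1.4 mm / 750 = 0.0019, 0.7 mm / 750 = 0.0009.

>>> tcp_steps([
  [0.0009,0,0.0009,0,0,0],
  [0.0009,0,0.0019,0,0,0],
  [0.0009,0,0.0019,0,0,0],
])

```text
time_s: 17.92
tool_pos: [631.5, 23.7, 76.3]
eef_rot: [1.425, 2.799, -0.0]
contact_force: [-2.1, 1.3, 1.5]
opening: 38.4
grasp_force: 61.1
```

>>> tcp_steps([
  [0,0,0.0011,0,0,0],
  [0,0,0.0013,0,0,0],
  [0,0,0.0013,0,0,0],
])

```text
time_s: 18.3
tool_pos: [631.5, 23.7, 76.2]
eef_rot: [1.425, 2.799, -0.001]
contact_force: [-5.1, 0.9, 6.6]
opening: 38.2
grasp_force: 61.9
```

Units first: shifts go in shares of 75 cm and turns go in shares of 360 degrees. So -1.4 mm / 750 = -0.0019, -1.2 mm / 750 = -0.0016, 0.77 rad / 6.2832 = 0.1225.

>>> tcp_steps([
  [0,-0.0004,0,0,0,0.0255],
  [0.0001,-0.0008,0,0,0,0.0509],
  [0.0003,-0.0012,0,0,0,0.0764],
  [0.0005,-0.0016,0,0,0,0.1019],
  [0.0008,-0.0019,0,0,0,0.1225],
  [0.0008,-0.0019,0,0,0,0.1225],
  [0.0008,-0.0019,0,0,0,0.1225],
])

```text
time_s: 19.18
tool_pos: [630.6, 24.6, 76.1]
eef_rot: [2.369, 2.063, 0.003]
contact_force: [-4.2, 2.2, 6.7]
opening: 38.2
grasp_force: 61.8
```

Run:
```python
from h import *
s=bot.sense();i=bot.camera_info("wrist");im=bot.get_image("wrist");cv2.imwrite("pics/w7full.png",im[:,:,::-1])
np.save("w7.npy",i,allow_pickle=True);print(s["tool_pos"],R.from_rotvec(s["eef_rot"]).as_matrix()[:2,1],s["torque"])
print(proj(i,[630.8,25.5,65]))
cv2.imwrite("pics/w7.png",cv2.resize(im[190:390,200:440],(720,600),interpolation=cv2.INTER_CUBIC)[:,:,::-1])
```

```text
[630.59971227  24.60331227  76.12389919] [ 0.99052356 -0.13733352] [0.56677755 0.67024122 0.02035436]
[312.88125832 306.81678793]
```

View pics/w7.png

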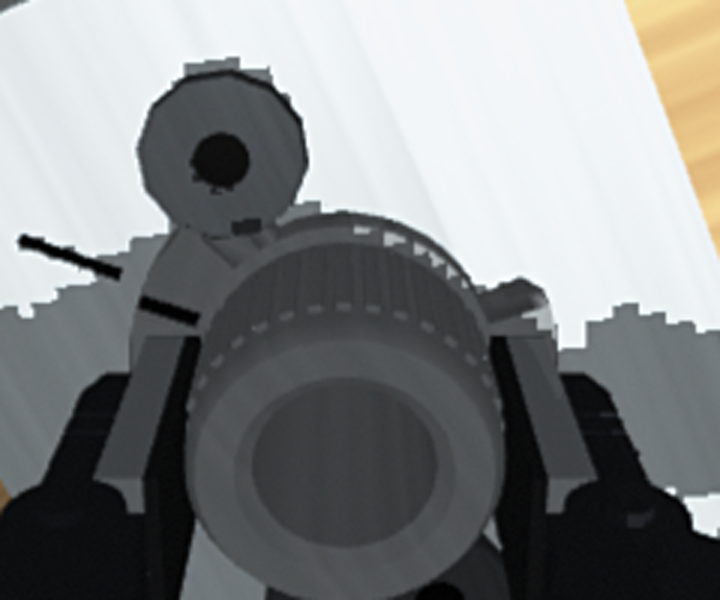

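The lug line (140,302)–(197,320) runs in line with the engraved mark (22,240)–(120,273). The bush is seated and held, so I'll hand the job in.

>>> tcp_steps([
  [0,0,0,0,0,0],
  [0,0,0,0,0,0],
])

```text
time_s: 19.48
tool_pos: [630.6, 24.6, 76.1]
eef_rot: [2.369, 2.063, 0.003]
contact_force: [-3.3, 2.8, 6.5]
opening: 38.2
grasp_force: 61.8
```

```bash
python3 -c "
from workcell import bot
print(bot.close_job())"
```

```text
the job is handed in; nothing more can be done
None
```

The job is handed in at 19.5 s, with no verdict returned: the small-bore bush is down on the thin peg that was empty, and the large-bore bush is seated in the jig with its lugs on the half-way line, still gripped at about 62 N; the spare was not touched.

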